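# Sort the furniture feet onto their own mounting plates

### The job

The three wooden furniture feet are standing on the wrong metal mounting plates: change them round so that the round foot stands centred on the round plate, the square foot on the square plate and the oblong foot on the oblong plate, the square and oblong ones turned to line up with the edges of their plates. Use the empty black rubber mat as the parking spot: stand one foot upright on it and let go, to free the first plate. Do not tip any foot over, and leave the glue bottle, the wax tin and the mallet where they are.

Things in the scene. Friction and masses are not known exactly. Their poses are not given: they have to be found in the camera images.
- round_foot_mid (a point): Round brown wooden turned furniture foot, 72 mm tall: bottom disc 58 mm across and 8 mm high, then a bun with a straight band 54 mm in diameter from 20 to 54 mm above the underside, narrowing to a flat top 34 mm across. This point is on its axis, 36 mm above its underside. z up. Starts upright near the middle of the square plate, turned. About 0.13 kg.
- square_foot_mid (a point): Square brown wooden furniture foot, 80 mm tall: bottom flange 58 x 58 mm and 8 mm high, a straight block 44 x 44 mm from 8 to 72 mm above the underside, a 34 x 34 mm cap on top. x and y along its sides. This point is on its axis, 40 mm above its underside. z up. Starts upright near the middle of the oblong plate, turned. About 0.13 kg.
- oblong_foot_mid (a point): Oblong brown wooden furniture foot, 68 mm tall: bottom flange 90 x 42 mm and 8 mm high, then an upright block with rounded ends, 78 mm long along its x and 30 mm thick along its y, from 8 to 68 mm above the underside. This point is on its axis, 34 mm above its underside. z up. Starts upright near the middle of the round plate, turned. About 0.13 kg.
- round_plate: Round aluminium mounting plate, 108 mm in diameter; fixed to the bench. Origin at the centre of its underside, on the bench top; the plate is 8 mm thick, so its top face is 8 mm above the origin. z up
- square_plate: Square aluminium mounting plate, 100 x 100 mm, sides along its x and y; fixed to the bench. Origin at the centre of its underside, on the bench top; the plate is 8 mm thick, so its top face is 8 mm above the origin. z up
- oblong_plate: Oblong aluminium mounting plate, 144 mm along its x, 76 mm along its y; fixed to the bench. Origin at the centre of its underside, on the bench top; the plate is 8 mm thick, so its top face is 8 mm above the origin. z up
- mat: Black rubber mat, 130 x 130 mm, 5 mm thick, empty at the start: the parking spot; fixed to the bench. Origin at the centre of its underside, on the bench top; its top is 5 mm above the origin. x and y along its sides, z up
- glue_mid (a point): White glue bottle with a black cap, 60 mm in diameter, 130 mm tall, standing loose on the bench; bystander. This point is on its axis, half-way up
- tin_mid (a point): Flat round steel wax tin, 72 mm in diameter, 35 mm tall, lying loose on the bench; bystander. This point is on its axis, half-way up
- mallet_mid (a point): Wooden joiner's mallet lying loose on the bench, 60 mm high; bystander. This point is the centre of its head (60 mm along x, 110 mm along y, 60 mm high); the 24 mm thick handle runs from the head 220 mm along -x
There are look-alikes about, which are no part of the job. Leave any blue look-alike of the part that bears oblong_foot_mid alone. Leave any blue look-alike of the part that bears square_foot_mid alone.

How it is judged:
On the way:
1. one of the feet stands upright on the rubber mat, let go (contact force between the fingers and anything else below 0.3 N and ((horizontal distance between round_foot_mid and mat below 0.05 m and z of round_foot_mid in the frame of mat between 0.036 and 0.046 m and angle between round_foot_mid's own z axis and vertical below 0.1 rad) or (horizontal distance between square_foot_mid and mat below 0.05 m and z of square_foot_mid in the frame of mat between 0.04 and 0.05 m and angle between square_foot_mid's own z axis and vertical below 0.1 rad) or (horizontal distance between oblong_foot_mid and mat below 0.05 m and z of oblong_foot_mid in the frame of mat between 0.034 and 0.044 m and angle between oblong_foot_mid's own z axis and vertical below 0.1 rad))), for 0.2 s.
At the end, for the whole second after the job is handed in: Each foot stands upright (within 0.1 rad), at rest and released, on the plate of its own shape, its centre within 12 mm of the plate's centre; the oblong foot's long side is within 0.22 rad of the oblong plate's long side, and the square foot's sides are within 0.22 rad of the square plate's sides (contact force between the fingers and anything else below 0.3 N and horizontal distance between round_foot_mid and round_plate below 0.012 m and z of round_foot_mid in the frame of round_plate between 0.039 and 0.049 m and angle between each of round_foot_mid, square_foot_mid, oblong_foot_mid's own z axis and vertical below 0.1 rad and linear speed of each of round_foot, square_foot, oblong_foot below 0.02 m/s and horizontal distance between square_foot_mid and square_plate below 0.012 m and z of square_foot_mid in the frame of square_plate between 0.043 and 0.053 m and horizontal distance between oblong_foot_mid and oblong_plate below 0.012 m and z of oblong_foot_mid in the frame of oblong_plate between 0.037 and 0.047 m and angle between the x axis of oblong_foot_mid and the x axis of oblong_plate, either way round below 0.22 rad and (angle between the x axis of square_foot_mid and the x axis of square_plate, either way round below 0.22 rad or angle between the x axis of square_foot_mid and the y axis of square_plate, either way round below 0.22 rad)); the robot touches nothing.
It fails at once if a foot is tipped over (angle between any of round_foot_mid, square_foot_mid, oblong_foot_mid's own z axis and vertical above 0.7 rad).
It fails at once if the glue bottle is moved by more than 20 mm (distance of glue_mid from where it was at the start of the episode above 0.02 m).
It fails at once if the wax tin is moved by more than 20 mm (distance of tin_mid from where it was at the start of the episode above 0.02 m).
It fails at once if the mallet is moved by more than 20 mm (distance of mallet_mid from where it was at the start of the episode above 0.02 m).
It also fails if it takes over 125 s, if anything falls off the work surface, if the arm or the gripper's body presses on something with over 40 N, if the wrist force passes 120 N, or if a joint passes its speed limit or range.

### The arm

A 7-joint arm with a two-finger parallel gripper is mounted at the origin on the work surface. World frame = base frame: x ahead of the robot, y to its left, z up, the work surface at z = 0. Lengths are in m, angles in rad, forces in N, time in s.
With the tool pointing down it reaches from about 0.4 to 0.85 m from the base axis. Payload 4.4 kg.
Tool frame: the origin (TCP) lies midway between the tips of the shut fingers; the grasp point (between the pads) lies 19 mm behind it; z points along the fingers, y is the direction in which the jaws open and shut (so a half turn about z gives the same grasp; the last joint's range is limited). The gripper opens to 94 mm and grips with 3 to 60 N. Pads are 16 mm wide; open, the fingers measure 119 mm over their backs; the gripper's body (75 mm by 177 mm) begins 78 mm behind the grasp point.
Start: joints at [-1.313, 0.628, 0.038, 1.517, -0.027, 0.996, -0.02], TCP at [0.207, 0.616, 0.205] pointing down, gripper open.
Joint ranges: [-3.06, 3.06], [-0.37, 2.12], [-1.25, 1.32], [0.18, 2.47], [-1.1, 4.24], [0.23, 1.98], [-2.94, 2.94]. Speed limits (rad/s): [2.57, 2.57, 3.14, 3.14, 3.14, 3.14, 3.14].

### API

Orientations are given as [roll, pitch, yaw] about the fixed x, y, z axes, in that order (R = Rz(yaw) Ry(pitch) Rx(roll)).
In Python, from station import env, solver, cams, job_done, nets gives the robot as it stands. Calls block until the motion is done:
- env.move_ptp(position, orientation): joint-space move of the TCP to a pose.
- env.servo_line(position, feed=0.15, attitude=None): straight line of the TCP; attitude=None keeps the orientation; feed is the mean speed in m/s.
- env.move_joints(angles): joint-space move.
- env.open_jaws() and env.clamp(effort=None): open the fingers fully, or close them until they stop; effort is the grip in N (None keeps the last).
- env.dwell(seconds).
- solver.solve_ik(position, orientation): joint angles nearest the present ones, or None.
- env.read_state(): the state.
- cams.snapshot(name): name is "side" or "top" or "wrist"; returns the picture (384x512x3 uint8, red, green, blue); there is no depth.
- cams.calibration(name): a dict with "camera_matrix" (3x3 intrinsics, pixels), "rvec" (rotation vector, rad) and "tvec" (3), from world to camera coordinates, as OpenCV has them. Camera axes: x right, y down, z forward; pixel columns grow to the right and rows downward; lengths in m; the calibration is good to about 2 mm. The wrist camera is an equidistant fisheye: a pixel r from the principal point sees the ray r / f radians off the axis. A picture is of the moment at which its call begins: read the wrist's pose just before it. calibration takes no time and is no camera call; for the wrist camera it gives the pose at the moment of the call.
A pose or a line that the arm cannot do raises env.MotionError and nothing moves.
- job_done(): hands the job in, once; it reports no verdict.
Trained networks look in the newest picture that a camera, given by its name, has taken for a name from the list of things; names that differ only in an ending like _2 or _b are one class to them, and where a whole thing is asked for, a point or a joint stands for the part that bears it (a point fixed in the world has none). Each returns a list of dicts, best first, with "p" (0 to 1); they miss things now and then, are a little off and sometimes report something else, mostly with a low value. They report only what shows in the picture. A call takes as long as a camera call. They do not tell look-alikes from the thing itself.
- nets.find_in(camera, thing): "rect" ([centre column, centre row, width, height] as shares, 0 to 1, of the picture: columns of its width, rows of its height, round what is visible of it).
- nets.tip_of(camera, thing): "centre" ([column, row] as shares, 0 to 1, of the picture: columns of its width, rows of its height: a listed point, or the origin of a listed thing).
The state is a dict: "t": time; "q": joint angles; "joint_vel": joint speeds; "joint_torque": joint torques, N m; "eef_pos": TCP position; "tool_rot": TCP orientation; "contact_force": force on the tool from outside, world axes, zero at the start; "moment": the same for the moment, N m; "finger_gap": opening from 0.0 (shut) to 1.0 (fully open).
Only numpy, scipy, OpenCV 4.12 (cv2) and the standard library are available. Lean on these libraries where they do the work, as an engineer would, in place of code of your own. Each camera call takes 0.05 s, during which the arm holds its last target.

## Working session

There is one attempt and no reset: what is moved stays moved. The work goes in short steps, each a Python script; the robot and the scene stay as the last script left them, time stands still between calls to the robot, and variables do not carry over. Pictures are saved under pics/ and viewed, and the job is handed in when it is done.

```bash
ls; mkdir -p pics; python3 - <<'E'
from station import env, solver, cams, job_done, nets
import cv2
s=env.read_state(); print(s['t'],s['eef_pos'],s['tool_rot'],s['finger_gap'])
for c in ("top","side"):
    im=cams.snapshot(c); cv2.imwrite(f"pics/{c}0.png",cv2.resize(im[:,:,::-1],(800,600),interpolation=cv2.INTER_CUBIC))
    k=cams.calibration(c); print(c,k)
    for th in "round_foot_mid square_foot_mid oblong_foot_mid round_plate square_plate oblong_plate mat glue_mid tin_mid mallet_mid".split():
        print(th,[(round(d['p'],2),[round(d['centre'][0]*512,1),round(d['centre'][1]*384,1)]) for d in nets.tip_of(c,th)][:3])
print(env.read_state()['t'])
E
```

```text
pics
0.0 [0.20656141 0.61560104 0.20458551] [-3.13972428e+00  2.37753650e-05  2.81779265e+00] 0.9995160274920651
top {'camera_matrix': array([[360.68470638,   0.        , 258.26237846],
       [  0.        , 360.68470638, 190.9749823 ],
       [  0.        ,   0.        ,   1.        ]]), 'rvec': array([ 2.16779106, -2.16396647,  0.12871104]), 'tvec': array([0.05719231, 0.59379332, 0.92913125])}
round_foot_mid [(0.9, [410.5, 245.8])]
square_foot_mid [(0.97, [93.4, 239.9]), (0.63, [148.1, 245.3])]
oblong_foot_mid [(0.67, [139.7, 174.3]), (0.65, [193.0, 166.3])]
round_plate [(0.67, [196.7, 170.4])]
square_plate [(0.74, [365.2, 171.9]), (0.57, [399.4, 244.7])]
oblong_plate [(0.74, [151.1, 247.3])]
mat [(0.72, [289.4, 233.7])]
glue_mid [(0.95, [362.8, 170.5])]
tin_mid [(0.62, [276.7, 145.7])]
mallet_mid [(0.98, [402.2, 150.5]), (0.64, [151.3, 246.8]), (0.16, [150.4, 246.2])]
side {'camera_matrix': array([[420.55491128,   0.        , 255.01622318],
       [  0.        , 420.55491128, 185.68274375],
       [  0.        ,   0.        ,   1.        ]]), 'rvec': array([ 0.23372101, -2.77800454,  1.27387694]), 'tvec': array([0.59240181, 0.09234829, 1.13993776])}
round_foot_mid [(0.64, [317.9, 124.0]), (0.56, [216.2, 190.2])]
square_foot_mid [(0.76, [286.2, 352.5]), (0.6, [301.2, 288.6])]
oblong_foot_mid [(0.88, [210.9, 294.1]), (0.74, [215.6, 242.0])]
round_plate [(0.75, [218.3, 251.7])]
square_plate [(0.71, [314.8, 137.5])]
oblong_plate [(0.84, [295.6, 301.6])]
mat [(0.66, [292.7, 194.4])]
glue_mid [(0.87, [254.3, 131.3])]
tin_mid [(0.87, [217.2, 188.7])]
mallet_mid [(0.94, [240.3, 121.3])]
1.1
```

View pics/top0.png

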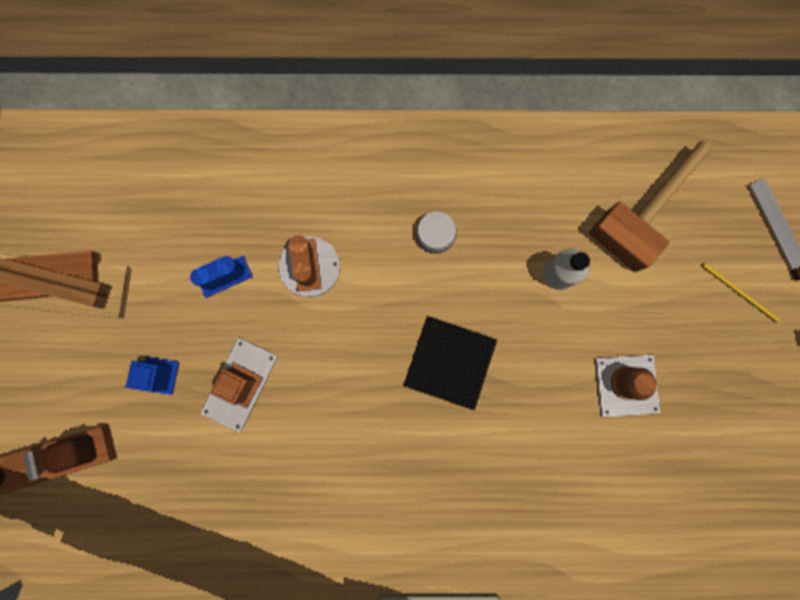

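View pics/side0.png

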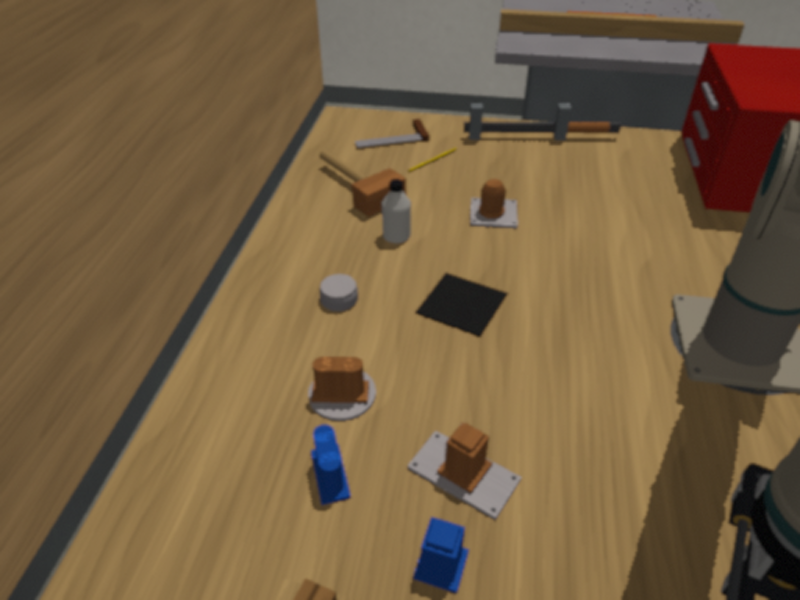

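The top view shows two square candidates: brown at (236,385), on the oblong plate, and blue at (152,375). It also shows two oblong candidates: brown at (303,263), on the round plate, and blue at (222,275). The brown ones fit the description, and the blue ones are the look-alikes to leave alone. The round foot is at (632,382) on the square plate, and the empty mat is at (450,362). Next I'll measure the plates by segmentation and check the feet in an enlarged crop.

```bash
cat > h.py <<'E'
from station import env, solver, cams, job_done, nets
import cv2, numpy as np
def ray(cam,px,cal=None):
    k=cal or cams.calibration(cam); R=cv2.Rodrigues(k['rvec'])[0]; K=k['camera_matrix']
    px=np.asarray(px,float).reshape(-1,2)
    x=(px[:,0]-K[0,2])/K[0,0]; y=(px[:,1]-K[1,2])/K[1,1]
    if cam=='wrist':
        r=np.hypot(x,y)+1e-12; d=np.c_[x/r*np.sin(r),y/r*np.sin(r),np.cos(r)]
    else: d=np.c_[x,y,np.ones_like(x)]
    return (-R.T@k['tvec'].ravel()), d@R
def onplane(cam,px,z,cal=None):
    o,d=ray(cam,px,cal); s=(z-o[2])/d[:,2]; return (o+d*s[:,None])[:,:2]
def proj(cam,P,cal=None):
    k=cal or cams.calibration(cam); R=cv2.Rodrigues(k['rvec'])[0]; K=k['camera_matrix']
    c=np.asarray(P,float).reshape(-1,3)@R.T+k['tvec'].ravel()
    if cam=='wrist':
        h=np.hypot(c[:,0],c[:,1]); th=np.arctan2(h,c[:,2]); x=c[:,0]/h*th;y=c[:,1]/h*th
    else: x=c[:,0]/c[:,2];y=c[:,1]/c[:,2]
    return np.c_[x*K[0,0]+K[0,2],y*K[1,1]+K[1,2]]
E
python3 - <<'E'
from h import *
im=cams.snapshot('top'); hsv=cv2.cvtColor(im,cv2.COLOR_RGB2HSV)
cv2.imwrite('pics/crop1.png',cv2.resize(im[130:290,80:240,::-1],(640,640)[:2],interpolation=cv2.INTER_CUBIC)[:600])
cv2.imwrite('pics/crop2.png',cv2.resize(im[190:290,370:470,::-1],(500,500),interpolation=cv2.INTER_CUBIC))
seg={'grey':((hsv[...,1]<50)&(hsv[...,2]>100),.008),'black':((hsv[...,2]<35),.005)}
for n,(m,z) in seg.items():
    N,l,st,ce=cv2.connectedComponentsWithStats(m.astype(np.uint8))
    for i in range(1,N):
        if 150<st[i,4]<4000:
            ys,xs=np.where(l==i); w=onplane('top',np.c_[xs,ys],z)
            r=cv2.minAreaRect((w*1000).astype(np.float32))
            print(n,ce[i].round(),st[i,4],'rect c',np.round(r[0],1),np.round(r[1],1),round(r[2],1))
for nm,p in dict(round=(410.5,245.8),sq=(148.1,245.3),ob=(193,166.3),glue=(362.8,170.5),tin=(276.7,145.7),mallet=(402.2,150.5)).items():
    print(nm,onplane('top',p,dict(round=.044,sq=.048,ob=.042,glue=.065,tin=.017,mallet=.03)[nm]))
E
```

```text
grey [497. 142.] 575 rect c [ 734.5 -610.6] [167.9  28.7] 22.8
grey [279. 147.] 469 rect c [7.184e+02 6.000e-01] [65.2 66.8] 0.2
grey [201. 172.] 529 rect c [650.1 224.4] [ 96.2 105.7] 19.9
grey [154. 246.] 893 rect c [448.  341.7] [ 75.5 143.5] 65.1
grey [400. 249.] 745 rect c [ 447.  -328.2] [ 99.9 101. ] 3.8
black [288. 232.] 2127 rect c [486.1 -22.3] [125.4 124.3] 71.5
round [[ 0.44982119 -0.33783805]]
sq [[0.45041896 0.34227097]]
ob [[0.65847659 0.23215714]]
glue [[ 0.64428984 -0.21348929]]
tin [[0.72117773 0.00753998]]
mallet [[ 0.70566709 -0.33302165]]
```

View pics/crop1.png

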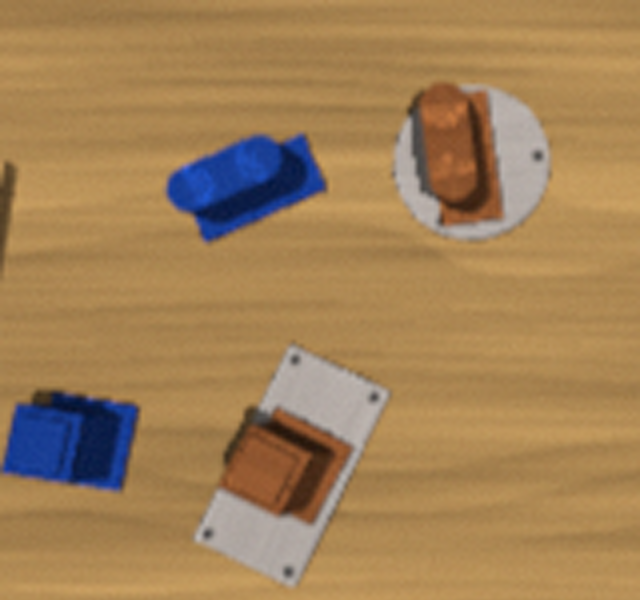

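View pics/crop2.png

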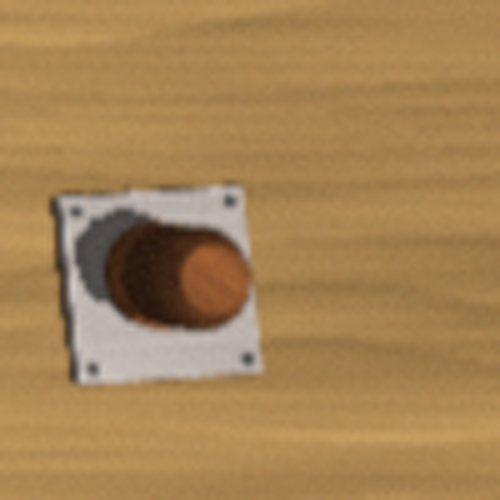

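The crops confirm the brown square foot at crop 1 (265,470) and the brown oblong foot at crop 1 (447,145). The two blue parts are separate, clear of both plates. In crop 2 the round foot's top is at (214,277). I'll start with the round foot and look from the wrist camera above it.

```bash
cat >> h.py <<'E'
def down(yaw): return [np.pi,0,yaw]
def pick_yaw(x,y,z,base):
    """yaw among base+k*pi with joint 7 most central"""
    best=None
    for k in (-2,-1,0,1,2):
        yw=base+k*np.pi
        if abs(yw)>2*np.pi: continue
        q=solver.solve_ik([x,y,z],down(yw))
        if q is None: continue
        c=abs(q[6])
        if best is None or c<best[0]: best=(c,yw,q)
    return best
def wshot(name):
    cal=cams.calibration('wrist'); im=cams.snapshot('wrist')
    cv2.imwrite(f'pics/{name}.png',cv2.resize(im[:,:,::-1],(800,600),interpolation=cv2.INTER_CUBIC))
    np.savez(f'{name}.npz',im=im,**cal); return im,cal
E
python3 - <<'E'
from h import *
for nm,p,z in (('r',(412.8,245.4),.08),('s',(146.25,247.5),.088),('o',(191.75,166.25),.076)): print(nm,onplane('top',p,z))
b=pick_yaw(.447,-.335,.25,0); print(b)
env.move_ptp([.447,-.335,.25],down(b[1])); im,cal=wshot('w1'); print(cal, env.read_state()['t'],env.read_state()['eef_pos'])
E
```

```text
r [[ 0.45216207 -0.32837263]]
s [[0.4465147  0.33480186]]
o [[0.65238024 0.22931973]]
(np.float64(0.319910531602409), -6.283185307179586, array([-0.04404117,  0.67296285,  1.09717098,  1.73729167, -0.65372464,
        1.14838278, -0.31991053]))
{'camera_matrix': array([[297.31863964,   0.        , 255.22411208],
       [  0.        , 297.31863964, 188.79923589],
       [  0.        ,   0.        ,   1.        ]]), 'rvec': array([-2.07111189,  2.06674339,  0.29482158]), 'tvec': array([-0.3361082 ,  0.38685312,  0.56105735])} 4.625 [ 0.44748678 -0.33439552  0.24985344]
```

View pics/w1.png

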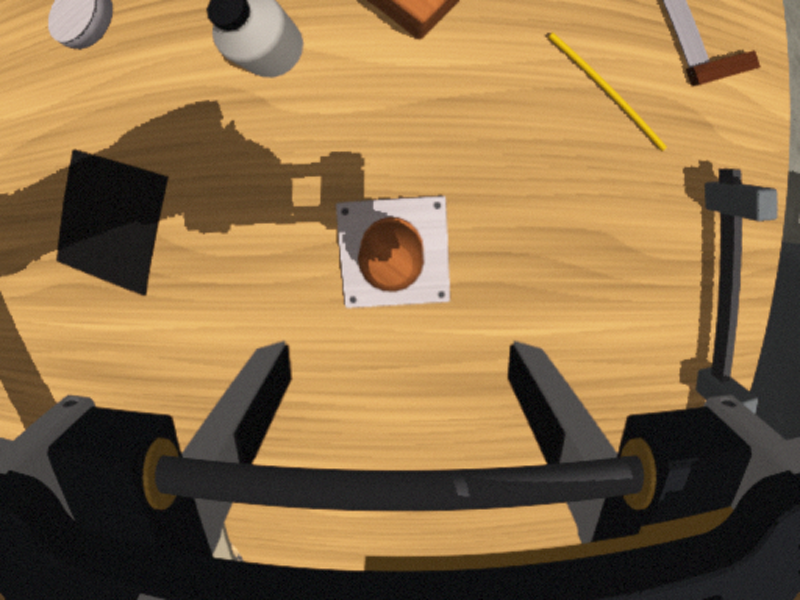

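```bash
cat >> h.py <<'E'
def ortho(im,cal,cx,cy,z,half,mm=.5,cam='wrist'):
    n=int(2*half/mm*1000); 
    # rows: +x up, cols: -y right ; 
    u,v=np.meshgrid(np.arange(n),np.arange(n))
    X=cx+half-(v+.5)*mm/1000; Y=cy+half-(u+.5)*mm/1000
    p=proj(cam,np.c_[X.ravel(),Y.ravel(),np.full(X.size,z)],cal).astype(np.float32).reshape(n,n,2)
    return cv2.remap(im,p[...,0],p[...,1],cv2.INTER_CUBIC)
def orthos(tag,im,cal,cx,cy,zs,half=.08,cam='wrist'):
    outs=[]
    for z in zs:
        o=ortho(im,cal,cx,cy,z,half,cam=cam)[:,:,::-1].copy(); n=o.shape[0]
        cv2.line(o,(n//2,0),(n//2,n),(0,255,0),1);cv2.line(o,(0,n//2),(n,n//2),(0,255,0),1)
        for k in range(0,n,20): cv2.line(o,(k,0),(k,5),(255,0,0),1);cv2.line(o,(0,k),(5,k),(255,0,0),1)
        outs.append(o)
    cv2.imwrite(f'pics/{tag}.png',cv2.resize(np.hstack(outs),None,fx=780/(outs[0].shape[1]*len(zs)),fy=780/(outs[0].shape[1]*len(zs))))
E
python3 - <<'E'
from h import *
f=np.load('w1.npz'); 
orthos('o1',f['im'],dict(f),.447,-.328,(.008,.08))
E
```

```text
(no output)
```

View pics/o1.png

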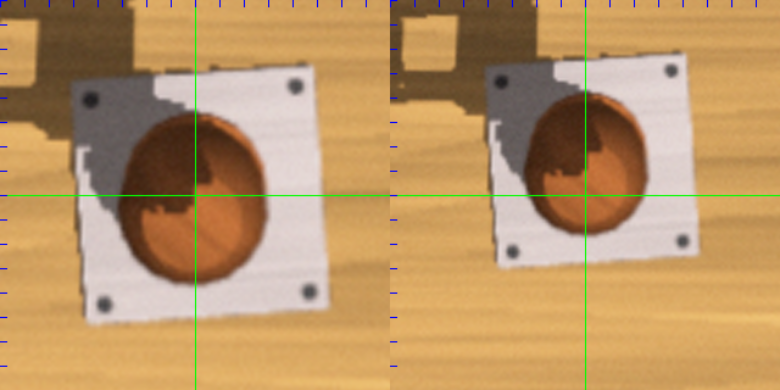

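The rectified wrist view puts the square plate at about (0.447,-0.330), turned +3.8°. The round foot's axis is at about (0.4525,-0.328), which agrees with the top view. I'll pick it up and park it on the mat.

```bash
cat >> h.py <<'E'
def st(msg=''):
    s=env.read_state(); print(msg,'t',round(s['t'],2),np.round(s['eef_pos'],4),'F',np.round(s['contact_force'],1),'gap',round(s['finger_gap']*94,1)); return s
def put(x,y,z,yaw=None,up=.17):
    """descend to TCP z, with force check on the last mm"""
    env.servo_line([x,y,z+.006],feed=.15)
    f0=env.read_state()['contact_force'][2]
    for dz in (.003,.0015,.0005,-.0005,-.0015):
        env.servo_line([x,y,z+dz],feed=.03); s=env.read_state()
        if s['contact_force'][2]-f0>1.2: break
    st('put dz %.4f'%dz); env.open_jaws(); st('open'); env.servo_line([x,y,up],feed=.2)
E
python3 - <<'E'
from h import *
x,y=.4525,-.328
env.move_ptp([x,y,.13],down(-2*np.pi)); env.servo_line([x,y,.026],feed=.15); st('at')
env.clamp(20); st('grip')
env.servo_line([x,y,.15],feed=.2); st('up')
env.move_ptp([.4861,-.0223,.15],down(-2*np.pi)); st('over')
put(.4861,-.0223,.023)
env.dwell(.3); wshot('w2'); st()
im=cams.snapshot('top'); cv2.imwrite('pics/top2.png',cv2.resize(im[:,:,::-1],(800,600)))
E
```

```text
at t 6.02 [ 0.453  -0.3288  0.0271] F [-0.2  0.1  0.4] gap 94.2
grip t 6.72 [ 0.4525 -0.3279  0.0261] F [0.1 1.1 1.7] gap 53.3
up t 7.49 [ 0.4522 -0.3271  0.149 ] F [-0.4 -0.1 -1.4] gap 53.4
over t 8.67 [ 0.4863 -0.0238  0.15  ] F [ 0.2  0.2 -1.3] gap 53.7
put dz -0.0005 t 10.62 [ 0.4862 -0.0223  0.023 ] F [-0.5  1.2  5.8] gap 53.3
open t 11.41 [ 0.4861 -0.0223  0.0225] F [-0.2  0.3 -0.2] gap 93.6
 t 12.65 [ 0.4858 -0.0224  0.1695] F [ 0.1 -0.3 -1.2] gap 94.0
```

View pics/w2.png

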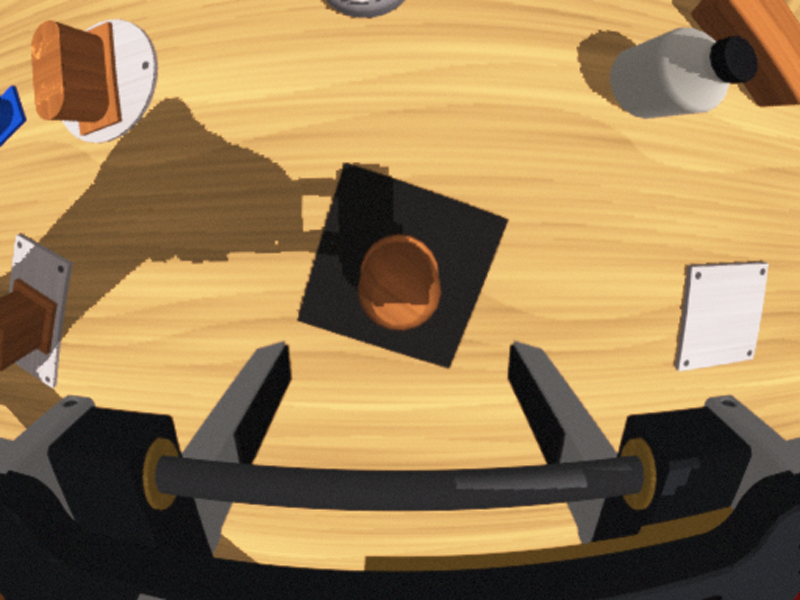

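The round foot stands upright and released on the mat, at about (400,280), and the square plate is now empty. Next is the square foot.

```bash
python3 - <<'E'
from h import *
b=pick_yaw(.448,.340,.25,0); print(b)
env.move_ptp([.448,.340,.25],down(b[1])); im,cal=wshot('w3'); st()
orthos('o3',im,cal,.448,.340,(.008,.088),.085)
im=cams.snapshot('top'); hsv=cv2.cvtColor(im,cv2.COLOR_RGB2HSV); m=((hsv[...,1]<50)&(hsv[...,2]>100)).astype(np.uint8); m[:,:360]=0;m[:220]=0
ys,xs=np.where(m); w=onplane('top',np.c_[xs,ys],.008); print(len(w),w.mean(0),cv2.minAreaRect((w*1000).astype(np.float32)))
E
```

```text
(np.float64(0.9935113156284585), 3.141592653589793, array([-0.8537237 ,  0.46111493,  0.23109726,  1.71454384, -0.12301552,
        0.98009661,  0.99351132]))
 t 14.32 [0.4484 0.3387 0.2496] F [-1.   0.2 -0.4] gap 94.4
1391 [ 0.44677864 -0.3282837 ] ((447.0077819824219, -328.2296142578125), (99.85581970214844, 100.92469024658203), 3.7842917442321777)
```

View pics/o3.png

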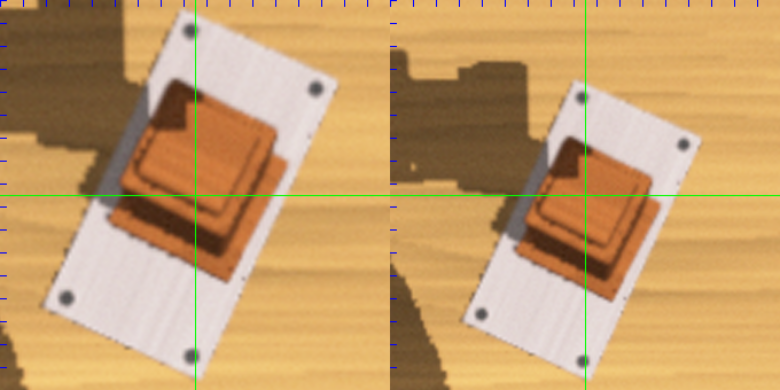

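View pics/w3.png

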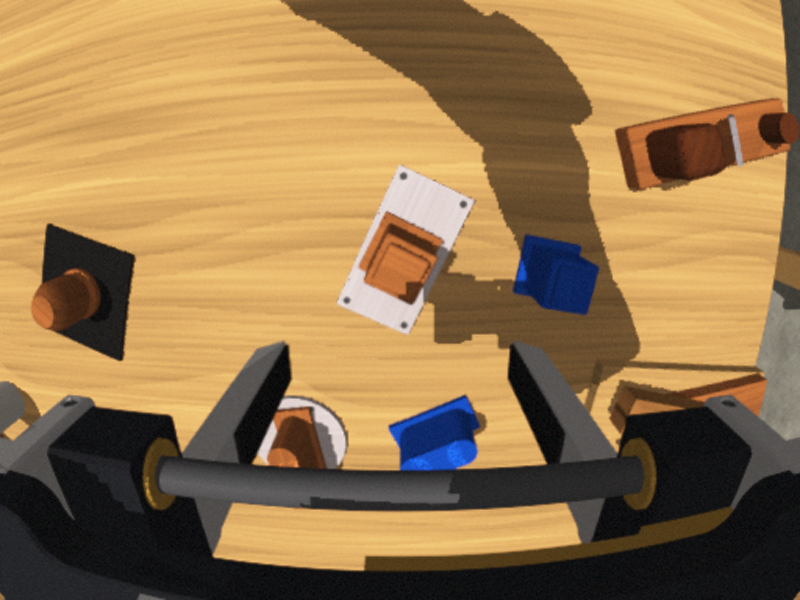

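```bash
python3 - <<'E'
from h import *
f=np.load('w3.npz'); cal={k:f[k] for k in ('camera_matrix','rvec','tvec')}
outs=[]
for z in (.088,.080,.016):
    o=ortho(f['im'],cal,.448,.338,z,.05,mm=.25)[:,:,::-1].copy()
    for k in range(0,400,40): cv2.line(o,(k,0),(k,8),(255,0,0),1);cv2.line(o,(0,k),(8,k),(255,0,0),1)
    outs.append(o)
cv2.imwrite('pics/o3b.png',np.hstack(outs[:2])); cv2.imwrite('pics/o3c.png',outs[2])
E
```

```text
(no output)
```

View pics/o3b.png

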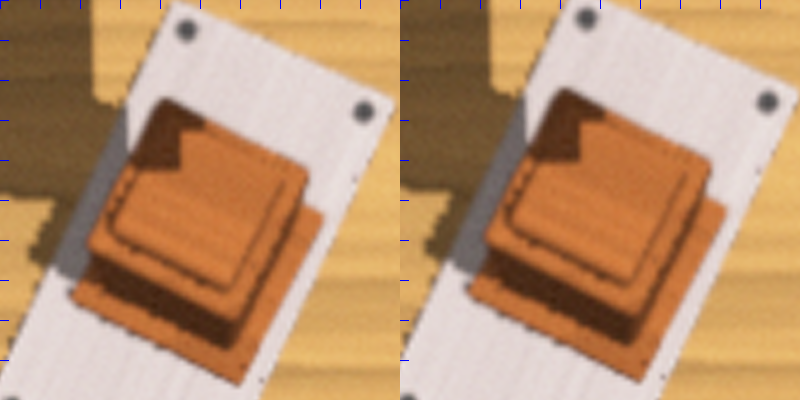

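View pics/o3c.png

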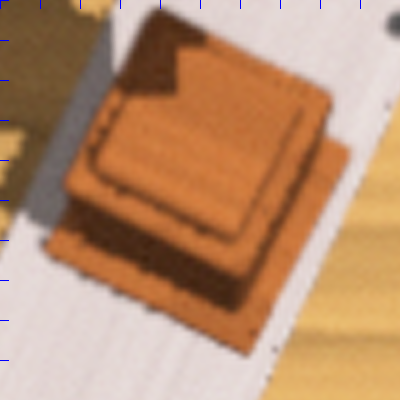

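The square foot is at about (0.448,0.3385), turned −26.7°. The oblong plate is at (0.448,0.3417), with its long axis at −25°. I'll move the square foot onto the square plate at (0.447,−0.329), turned +3.8°.

```bash
cat >> h.py <<'E'
def best_pair(p1,y1,p2,y2,step):
    best=None
    for k in range(-4,5):
        a,b=y1+k*step,y2+k*step
        q1=solver.solve_ik(p1,down(a)); q2=solver.solve_ik(p2,down(b))
        if q1 is None or q2 is None: continue
        c=max(abs(q1[6]),abs(q2[6]))
        if best is None or c<best[0]-1e-3: best=(c,a,b)
    return best
E
python3 - <<'E'
from h import *
x,y=.448,.3385; X,Y=.447,-.329
c,a,b=best_pair([x,y,.15],np.radians(-26.7),[X,Y,.15],np.radians(3.8),np.pi/2); print(c,np.degrees(a),np.degrees(b))
env.move_ptp([x,y,.15],down(a)); env.servo_line([x,y,.028],feed=.15); env.clamp(20); s=st('grip'); print(s['moment'])
env.servo_line([x,y,.17],feed=.2); st('up')
env.move_ptp([.49,0,.22],down((a+b)/2))
env.move_ptp([X,Y,.15],down(b)); st('over')
put(X,Y,.028,up=.25); im,cal=wshot('w4'); st()
orthos('o4',im,cal,X,Y,(.008,.088),.075)
E
```

```text
1.2330799863476802 -296.70000000000005 -266.2
grip t 17.59 [0.4479 0.3385 0.028 ] F [-0.7  1.1  0.2] gap 44.1
[-0.0882888   0.13321612  0.02384784]
up t 18.45 [0.447  0.3383 0.169 ] F [-0.1  0.6 -2. ] gap 43.6
over t 21.03 [ 0.4482 -0.3273  0.1499] F [-0.2  0.3 -0.4] gap 43.9
put dz -0.0005 t 22.96 [ 0.4471 -0.3291  0.0279] F [-1.   0.6  4.5] gap 43.7
open t 23.86 [ 0.447  -0.329   0.0275] F [-0.8  0.2  0.8] gap 93.8
 t 25.17 [ 0.4464 -0.3285  0.2489] F [0.  0.3 0.2] gap 93.9
```

View pics/o4.png

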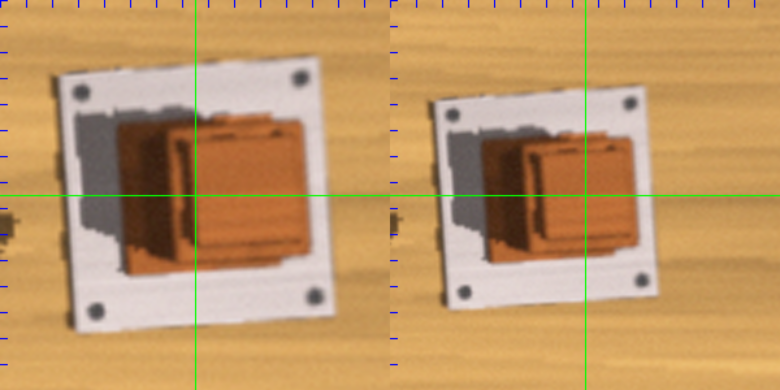

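The square foot stands centred on its plate within about 2 mm and lines up with the edges. Next is the oblong foot.

```bash
python3 - <<'E'
from h import *
b=pick_yaw(.64,.228,.25,0); print(b[:2])
env.move_ptp([.64,.228,.25],down(b[1])); im,cal=wshot('w5'); st()
outs=[]
for z in (.008,.076):
    o=ortho(im,cal,.65,.226,z,.065,mm=.325)[:,:,::-1].copy()
    n=o.shape[0]; cv2.line(o,(n//2,0),(n//2,n),(0,255,0),1);cv2.line(o,(0,n//2),(n,n//2),(0,255,0),1); outs.append(o)
cv2.imwrite('pics/o5.png',np.hstack(outs)); print(n)
E
```

```text
(np.float64(1.3465932134994036), -3.141592653589793)
 t 27.33 [0.6405 0.226  0.2502] F [-0.1 -0.1  0.2] gap 94.1
400
```

View pics/o5.png

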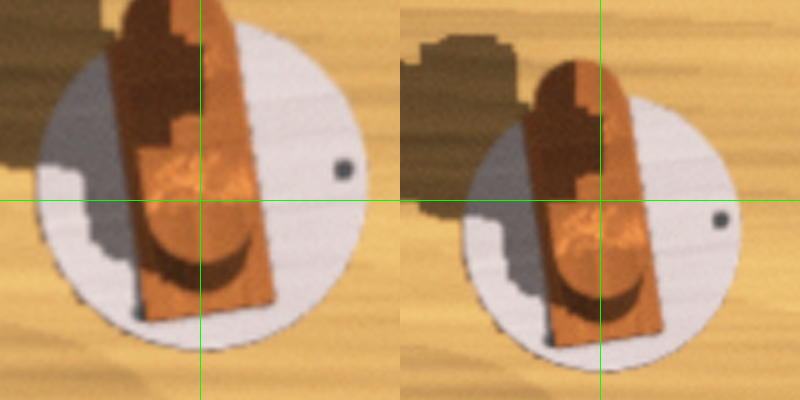

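View pics/w5.png

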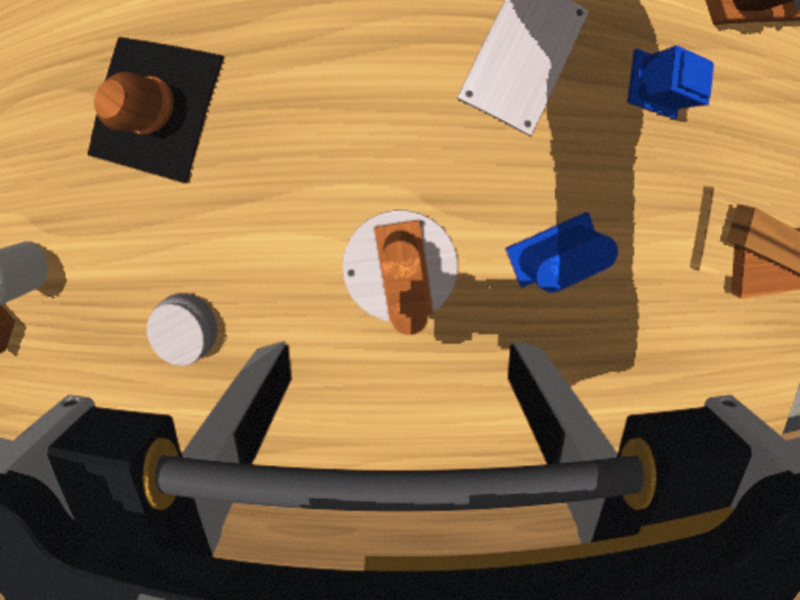

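The oblong foot on the round plate is at about (0.656,0.229), turned about +7°. The round plate's centre is at about (0.655,0.2255), to be checked once it is empty. The fingers clear the blue oblong look-alike by about 30 mm. I'll move the oblong foot to the oblong plate.

```bash
python3 - <<'E'
from h import *
x,y=.655,.229; X,Y=.448,.3417
c,a,b=best_pair([x,y,.15],np.radians(7.2),[X,Y,.15],np.radians(-25.0),np.pi); print(c,np.degrees(a),np.degrees(b))
env.move_ptp([x,y,.15],down(a)); env.servo_line([x,y,.024],feed=.15); env.clamp(20); s=st('grip'); print(s['moment'])
env.servo_line([x,y,.16],feed=.2); st('up')
env.move_ptp([X,Y,.15],down(b)); st('over')
put(X,Y,.024,up=.25); im,cal=wshot('w6'); st()
o1=[ortho(im,cal,X,Y,z,.09,mm=.45)[:,:,::-1].copy() for z in (.008,.076)]
for o in o1: cv2.line(o,(200,0),(200,400),(0,255,0),1);cv2.line(o,(0,200),(400,200),(0,255,0),1)
cv2.imwrite('pics/o6.png',np.hstack(o1))
env.move_ptp([.62,.225,.27],down(-np.pi)); im,cal=wshot('w7')
o=ortho(im,cal,.65,.226,.008,.065,mm=.325)[:,:,::-1].copy(); cv2.line(o,(200,0),(200,400),(0,255,0),1);cv2.line(o,(0,200),(400,200),(0,255,0),1)
cv2.imwrite('pics/o7.png',o)
tm=cams.snapshot('top'); cv2.imwrite('pics/top7.png',cv2.resize(tm[:,:,::-1],(800,600)))
st()
E
```

```text
1.4817278340419686 -532.8000000000001 -565.0
grip t 29.81 [0.655  0.2291 0.0239] F [-0.3 -0.3 -0.6] gap 29.9
[ 0.03072187 -0.02485362  0.04811254]
up t 30.64 [0.6539 0.2288 0.1587] F [-0.6  0.8 -1.8] gap 30.3
over t 31.57 [0.4493 0.341  0.1497] F [ 1.3 -0.2 -1.9] gap 30.2
put dz -0.0005 t 33.52 [0.4482 0.3418 0.0238] F [-0.8 -0.1  2.9] gap 30.4
open t 34.6 [0.448  0.3417 0.0235] F [0.3 0.1 0.6] gap 94.0
 t 35.93 [0.4473 0.3413 0.2489] F [-0.4  0.1  0.1] gap 93.9
 t 36.88 [0.6183 0.2275 0.2695] F [-0.5 -0.  -0.3] gap 94.1
```

View pics/o6.png

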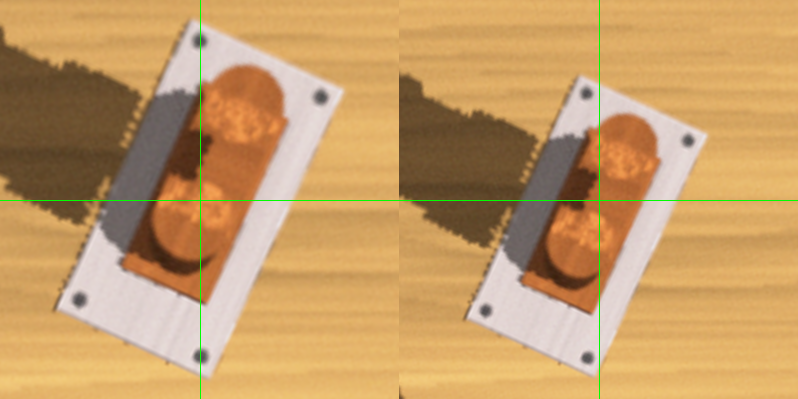

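View pics/o7.png

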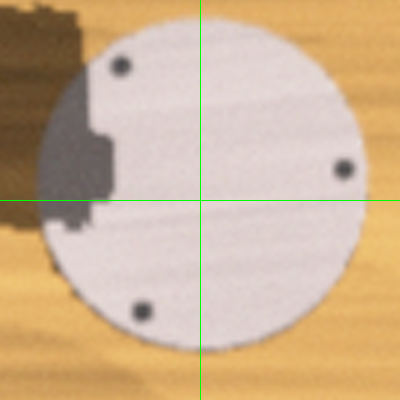

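View pics/top7.png

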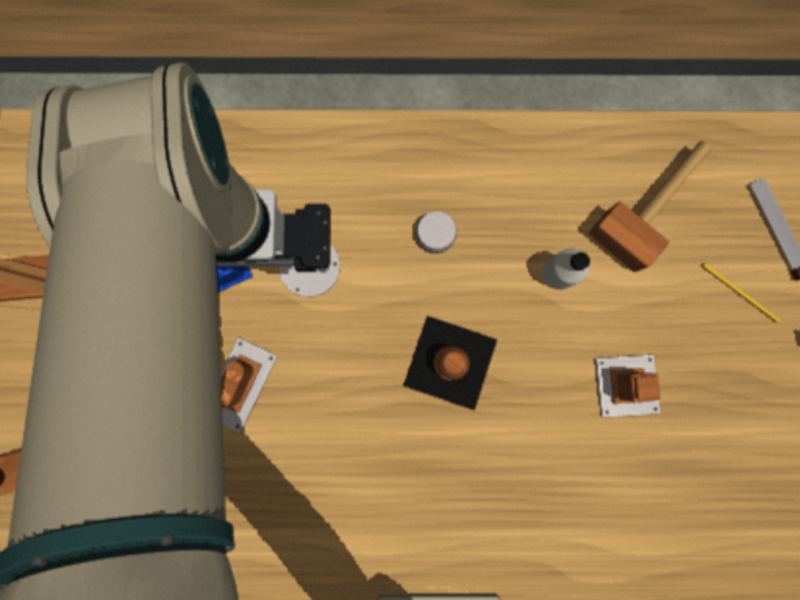

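The oblong foot is on its plate, about 2 mm off centre and lined up. The empty round plate is centred at (0.6555,0.2252). I'll check the parked round foot in the earlier wrist picture, then move it.

```bash
python3 - <<'E'
from h import *
f=np.load('w2.npz'); cal={k:f[k] for k in ('camera_matrix','rvec','tvec')}
o1=[ortho(f['im'],cal,.4861,-.0223,z,.05,mm=.25)[:,:,::-1].copy() for z in (.009,.077)]
for o in o1: cv2.line(o,(200,0),(200,400),(0,255,0),1);cv2.line(o,(0,200),(400,200),(0,255,0),1)
cv2.imwrite('pics/o2.png',np.hstack(o1))
E
```

```text
(no output)
```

View pics/o2.png

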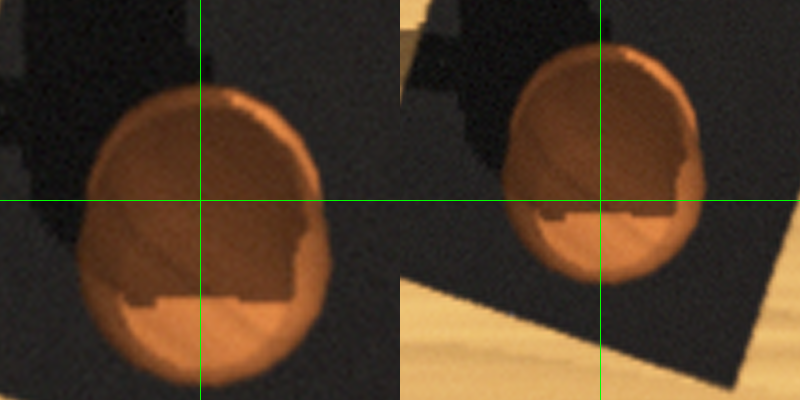

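```bash
python3 - <<'E'
from h import *
x,y=.4861,-.0223; X,Y=.6555,.2252
c,a,b=best_pair([x,y,.15],0,[X,Y,.15],0.1,np.pi); print(c,a,b)
env.move_ptp([x,y,.2],down(a)); env.servo_line([x,y,.023],feed=.15); env.clamp(20); s=st('grip')
env.servo_line([x,y,.16],feed=.2); st('up')
env.move_ptp([X,Y,.15],down(b)); st('over')
put(X,Y,.026,up=.25); im,cal=wshot('w8'); st()
o1=[ortho(im,cal,X,Y,z,.065,mm=.325)[:,:,::-1].copy() for z in (.008,.08)]
for o in o1: cv2.line(o,(200,0),(200,400),(0,255,0),1);cv2.line(o,(0,200),(400,200),(0,255,0),1)
cv2.imwrite('pics/o8.png',np.hstack(o1))
env.move_ptp([.42,0,.32],down(0)); 
for c in ('top','side'):
    tm=cams.snapshot(c); cv2.imwrite(f'pics/{c}9.png',cv2.resize(tm[:,:,::-1],(800,600),interpolation=cv2.INTER_CUBIC))
st()
E
```

```text
1.1674100022250027 -12.566370614359172 -12.466370614359173
grip t 40.77 [ 0.4861 -0.0223  0.023 ] F [0.3 0.6 1.4] gap 53.7
up t 41.61 [ 0.4853 -0.0218  0.1591] F [-0.6  0.1 -1.2] gap 53.5
over t 42.76 [0.6552 0.2225 0.1499] F [ 0.1 -0.5 -1.9] gap 54.0
put dz -0.0005 t 44.69 [0.6557 0.2252 0.0261] F [-1.2 -0.2  3.4] gap 53.9
open t 45.48 [0.6555 0.2252 0.0255] F [-0.6  0.5 -0.1] gap 94.3
 t 46.8 [0.6547 0.2253 0.2485] F [ 0.5 -0.8  0.1] gap 93.8
 t 48.16 [4.210e-01 4.000e-04 3.201e-01] F [ 0.2  1.1 -0.3] gap 94.1
```

View pics/o8.png

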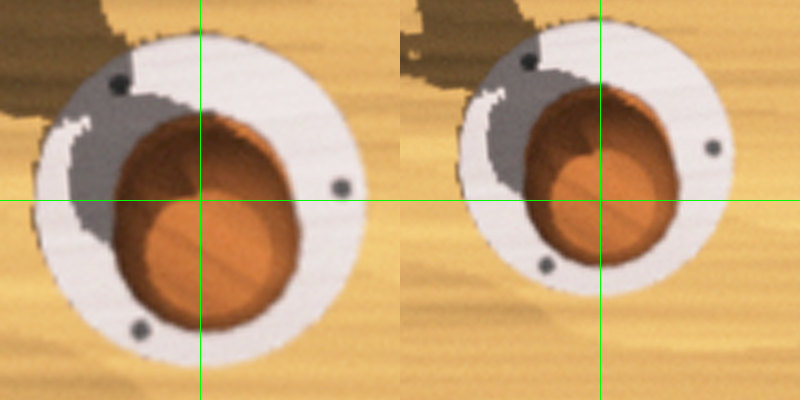

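View pics/top9.png

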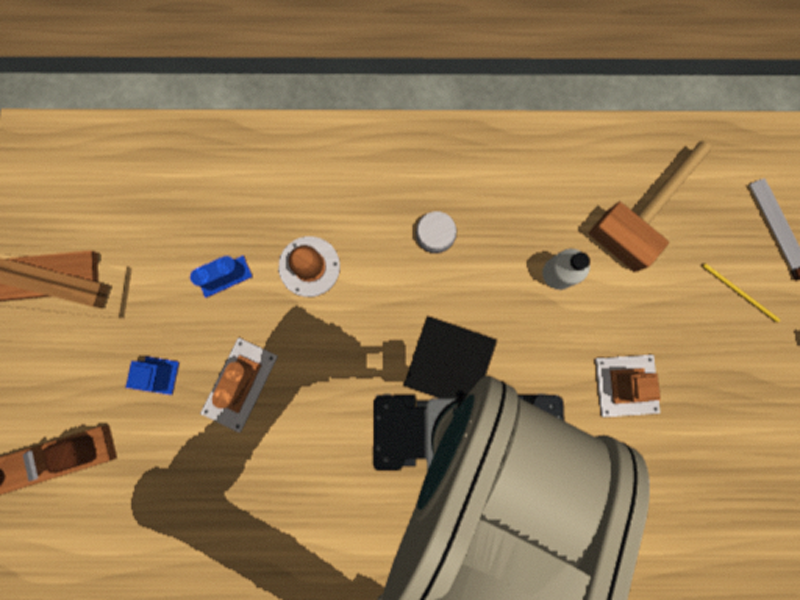

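View pics/side9.png

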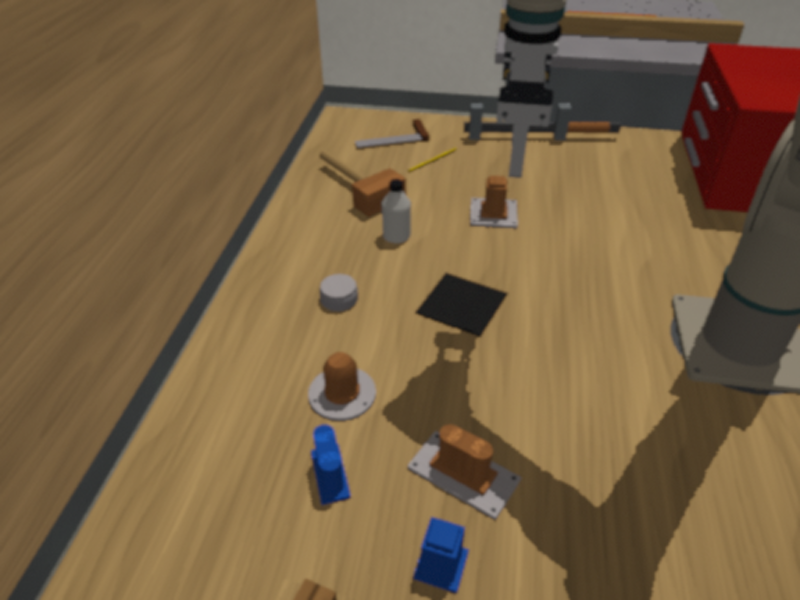

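All three feet stand upright on their own plates in the last top and side views. The glue bottle, tin, mallet and blue look-alikes are at the same pixels as at the start. The round foot is within about 2 mm of its plate's centre. Handing in.

```bash
python3 - <<'E'
from h import *
print(job_done()); st()
E
```

```text
the job is handed in; nothing more can be done
None
the job is handed in; nothing more can be done
```

All three feet now stand upright and released on their own plates, and I handed the job in after about 48 s of robot time. I parked the round foot on the mat first. Then the square foot went to the square plate, the oblong foot to the oblong plate, and the round foot from the mat to the round plate.

**Position:** my last wrist views put each foot within about 2 mm of its plate's centre. The square and oblong feet line up with their plate edges by eye.

**Bystanders:** the glue bottle, wax tin, mallet and blue look-alikes sit at the same pixels as in the first pictures.

**Disagreements:** no check failed. The wrist and top cameras differed by about 1–5 mm in places, and I mostly used the wrist values or an average of the two. The job hand-in reported no verdict.

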